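Show a blood tube carrier to the code reader

TASK

Pick up the tube carrier with the purple caps by its fin, carry it over the tube mixer, and hold it upright over the reader's glass window so that it can read the codes under the carrier: squarely in line with the window (either way round), its whole foot over the glass, its underside about 1 cm above the glass. Neither the carrier nor the gripper may touch the reader or the mixer, and leave the red carrier, the bottle and the jar where they stand. Finish while still holding the carrier there, motionless; do not set it down.

Things in the scene. Friction and masses are not known exactly. Their poses are not given: they have to be found in the camera images.
- purple_carrier: loose grey tube carrier, purple caps, 0.15 to 0.31 kg, on the table, yaw within 0.5 of world x: foot 116 x 26 x 34 mm (x, y, z); a row along x of four tubes (16 mm caps, tops 92 mm up) and amid them an upright purple grip fin 30 mm long (x), 12 mm thick (y), 34 to 140 mm up; pinch its 12 mm above the caps, e.g. 118 mm up. Origin: centre of underside.
- red_carrier: loose grey tube carrier, red caps, 0.22 kg, on the table, yaw within 0.5 of world x: foot 116 x 26 x 34 mm (x, y, z); a row along x of four tubes (16 mm caps, tops 92 mm up) and amid them an upright red grip fin 30 mm long (x), 12 mm thick (y), 34 to 140 mm up; pinch its 12 mm above the caps, e.g. 118 mm up. Origin: centre of underside.
- mixer: a grey fixed tube mixer, 360 x 130 mm (x, y) and 152 mm high, between the carriers (on the robot's left, +y) and the reader (on its right, -y); a base with a cheek at each end and a bar with yellow clips and three light-blue-capped tubes between them. Origin: centre of its underside; x along its length, roughly away from the robot.
- reader: an ivory code reader, a fixed flat box 200 x 120 mm (x, y) and 60 mm high including the glass, turned by up to 0.35 rad. Origin: centre of its underside; x along its length.
- reader_window (a point): centre of the reader's rectangular blue-green glass window, on the glass's upper face, 60 mm above the table; the glass is 140 mm long (x) and 46 mm wide (y), framed in black. Axes as the reader's.
- bottle: a white bottle with a blue cap, 50 mm across, 130 mm high, standing on the table on the far right (-y) side of the reader. Origin: centre of its underside. Loose; a bystander.
- jar: a clear specimen jar with a red lid, 60 mm across, 70 mm high, standing on the table beyond the reader's far (+x) end. Origin: centre of its underside. Loose; a bystander.
Not all that is in view belongs to the job. What is meant by the reader is not orange, and is the larger of those in its own colour. Leave any green look-alike of the purple_carrier alone.

How it is judged:
By the outcome, as a careful person would: the job done as asked, in the order asked, and still so for the second after the job is handed in, while the arm keeps its last pose, push and grip.
It also fails if it takes over 45 s, if anything falls off the work surface, if the arm or the gripper's body presses on something with over 40 N, if the wrist force passes 120 N, or if a joint passes its speed limit or range.

ROBOT

A 6-joint arm with a two-finger parallel gripper is mounted at the origin on the work surface. World frame = base frame: x ahead of the robot, y to its left, z up, the work surface at z = 0. Lengths are in m, angles in degrees, forces in N, time in s.
With the tool pointing down it reaches from about 0.375 to 0.75 m from the base axis. Payload 9 kg.
Tool frame: the origin (TCP) lies between the finger pads; the fingertips stand 14 mm ahead of it and the grasp point (between the pads) lies 5 mm behind it; z points along the fingers, x is the direction in which the jaws open and shut, and the axes are right-handed (so a half turn about z gives the same grasp; the last joint's range is limited). The gripper opens to 85 mm and grips with 20 to 120 N. Pads are 22 mm wide; open, the fingers measure 114 mm over their backs; the gripper's body (76 mm by 85 mm) begins 54 mm behind the grasp point. The pads swing forward as they close: fully open they stand 13 mm farther back than shut.
Start: joints at [-78.421, 5.964, 5.575, 89.605, 0, 77.527], TCP at [0.245, -0.548, 0.245] pointing down, gripper open.
Joint ranges: [-171.21, 171.21], [-48.23, 106.86], [-62.78, 66.21], [-105.2, 120.99], [-86.42, 89.51], [-180, 180]. Speed limits (degrees/s): [127.2, 127.2, 147.25, 180, 180, 180].

INTERFACE

Orientations are given as [roll, pitch, yaw] about the fixed x, y, z axes, in that order (R = Rz(yaw) Ry(pitch) Rx(roll)).
In Python, from workcell import manip, read_camera, finish_job gives the robot as it stands.
- The arm moves only by the tool play_rows, never from a script. Its argument "deltas" is a list of rows, each a list of 3 entries, a list of its own where there are three numbers: the finger opening in mm, from 0 to 85.4, then the shift along the tool's x, y, z in mm, then the turn about the tool's z in degrees. In form: [[claw, [dx, dy, dz], spin], ...]. A call has 1 to 5 rows; each row shifts and turns the commanded pose from where the row before left it, along the tool's axes as they then stand; what a row does not reach is not made up. A row lasts 1/8 s, in which the tool goes at most 62.5 mm and 10.7 degrees, less where a joint would pass 70% of its speed; a pose out of reach is approached as far as the arm can. A call with a gripper value outside its range is refused whole. The fingers move at their own pace and stop on an object; the grip force is fixed at half the most. Time passes only in rows, so rows that do not move let the fingers close. It gives the time, the measured TCP pose, the force and the opening at its end, in the units of the state.
- manip.sense(): the state, without advancing time (a new reading comes with each control period).
- read_camera(name): name is "scene" or "side" or "wrist"; returns a dict with "pixels" (400x640x3 uint8, red, green, blue), "camera_matrix" (3x3 intrinsics, pixels), "R" (3x3) and "t" (3): a world point X has camera coordinates R X + t; the wrist camera has in their place "mount" (4x4, takes a point from camera to tool coordinates, whose origin is the TCP and whose axes are the tool frame's). Camera axes: x right, y down, z forward; pixel columns grow to the right and rows downward; lengths in m; the calibration is good to about 2 mm. A picture is of the moment at which its call begins: read the wrist's pose just before it. There is no depth.
- finish_job(): hands the job in, once; it reports no verdict.
The state is a dict: "t": time; "joint_positions": joint angles; "dq": joint speeds; "joint_torque": joint torques, N m; "ee_pos": TCP position; "tool_rot": TCP orientation; "force": force on the tool from outside, world axes, zero at the start; "ft_torque": the same for the moment, N m; "gripper_width": opening from 0.0 (shut) to 1.0 (fully open).
Only numpy, scipy, OpenCV 4.12 (cv2) and the standard library are available. Lean on these libraries where they do the work, as an engineer would, in place of code of your own. Each camera call takes 0.05 s, during which the arm holds its last target. There are 200 camera calls.

## Working session

There is one attempt and no reset: what is moved stays moved. The work goes in short steps, Python scripts to look and compute and a tool call to move; the robot and the scene stay as the last step left them, time stands still between calls to the robot, and variables do not carry over. Pictures are saved under pics/ and viewed, about 8 in all and at most 12, crops included, and the job is handed in when it is done.

Besides the shell and the picture viewer there is one more tool, called in YAML: its name, and indented under it one key for each argument. play_rows: Moves the arm, as the interface text tells. Its arguments: {"type":"object","properties":{"deltas":{"type":"array"}},"required":["deltas"]}

```bash
mkdir -p pics
python3 - <<'E'
from workcell import manip, read_camera
import cv2,numpy as np,pickle
s=manip.sense();print({k:np.round(v,3).tolist() for k,v in s.items()})
d={}
for n in("scene","side"):
    c=read_camera(n);d[n]=c;cv2.imwrite(f"pics/{n}0.png",c["pixels"][:,:,::-1]);print(n,np.round(c["R"],3).tolist(),np.round(c["t"],3).tolist(),np.round(c["camera_matrix"]).tolist())
pickle.dump(d,open("d0.pkl","wb"))
E
```

```text
{'t': 0.0, 'joint_positions': [-78.421, 6.0, 5.528, 89.606, -0.0, 77.527], 'dq': [0.018, 0.018, -0.103, 0.052, 0.126, -0.049], 'joint_torque': [0.002, -55.693, 50.366, 0.017, -0.0, 0.0], 'ee_pos': [0.244, -0.548, 0.245], 'tool_rot': [-179.984, 0.075, -65.948], 'force': [0.024, -0.254, -0.094], 'ft_torque': [0.066, 0.025, 0.003], 'gripper_width': 1.003}
scene [[0.32, 0.947, 0.004], [0.789, -0.264, -0.554], [-0.524, 0.181, -0.833]] [-0.1, -0.402, 1.37] [[370.0, 0.0, 319.0], [0.0, 370.0, 204.0], [0.0, 0.0, 1.0]]
side [[-0.898, -0.44, 0.022], [-0.245, 0.458, -0.855], [0.366, -0.773, -0.519]] [0.448, 0.24, 1.025] [[449.0, 0.0, 317.0], [0.0, 449.0, 204.0], [0.0, 0.0, 1.0]]
```

View pics/scene0.png

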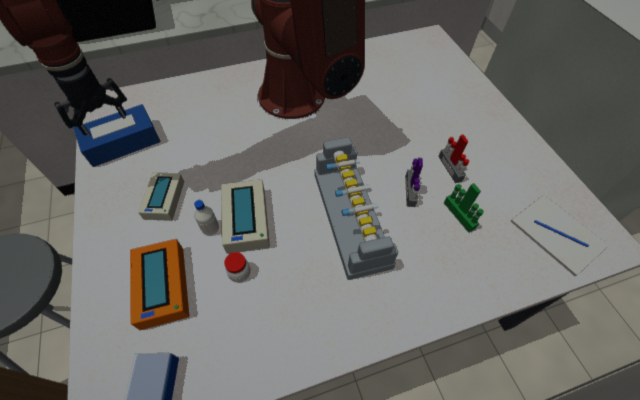

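View pics/side0.png

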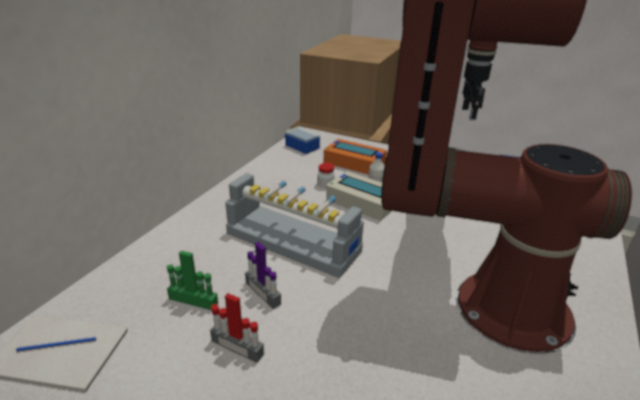

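The scene shows the purple carrier at about (414,182), the large ivory reader at (245,213) with the small one at (161,195) and the orange one as decoys, and the mixer at (355,215). The side view has the purple carrier at (262,272).

```bash
cat > h.py <<'E'
import numpy as np,cv2
from scipy.spatial.transform import Rotation as Ro
def cam(c,s=None):
    """camera-to-world rotation, centre"""
    if "mount" in c:
        T=np.eye(4);T[:3,:3]=Ro.from_euler("xyz",s["tool_rot"],degrees=True).as_matrix();T[:3,3]=s["ee_pos"]
        M=T@np.array(c["mount"]);return M[:3,:3],M[:3,3]
    R=np.array(c["R"]);return R.T,-R.T@np.array(c["t"])
def cast(c,px,z,s=None):
    R,o=cam(c,s);px=np.atleast_2d(px).astype(float)
    d=np.c_[px,np.ones(len(px))]@np.linalg.inv(c["camera_matrix"]).T@R.T
    return o+d*((z-o[2])/d[:,2])[:,None]
def proj(c,X,s=None):
    R,o=cam(c,s);p=(np.atleast_2d(X)-o)@R@np.array(c["camera_matrix"]).T
    return p[:,:2]/p[:,2:]
def blobs(c,lo,hi,amin=30):
    h=cv2.cvtColor(c["pixels"],cv2.COLOR_RGB2HSV);m=cv2.inRange(h,np.array(lo),np.array(hi))
    cs,_=cv2.findContours(m,cv2.RETR_EXTERNAL,cv2.CHAIN_APPROX_NONE)
    return sorted([k[:,0,:] for k in cs if cv2.contourArea(k)>=amin],key=lambda k:-cv2.contourArea(k))
def rect(P):
    (x,y),(w,h),a=cv2.minAreaRect((P[:,:2]*1000).astype(np.float32))
    if w<h:w,h,a=h,w,a+90
    return round(x,1),round(y,1),round(w,1),round(h,1),round((a+90)%180-90,1)
TEAL=((85,80,50),(100,255,255));PUR=((128,90,30),(150,255,255))
E
python3 - <<'E'
import pickle;from h import *
d=pickle.load(open("d0.pkl","rb"))
for n in d:
    c=d[n];print(n)
    for b in blobs(c,*TEAL):print(" teal",b.mean(0).round(),rect(cast(c,b,.06)))
    for b in blobs(c,*PUR,4):
        top=b[b[:,1].argmin()];print(" pur",cv2.contourArea(b),b.min(0),b.max(0),cast(c,[top],.14).round(3),cast(c,[b.mean(0)],.118).round(3))
c=d["scene"]
print("grey mixer corners",cast(c,[(318,150),(355,145),(350,272),(395,262)],.1).round(3).tolist(), cast(c,[(207,203),(199,205)],.13).round(3).tolist(),cast(c,[(236,263)],.07).round(3).tolist(), cast(c,[(459,140)],.14).round(3),cast(c,[(470,187)],.14).round(3))
E
```

```text
scene
 teal [154. 279.] (605.5, -524.8, 142.5, 47.6, -2.7)
 teal [243. 210.] (477.8, -276.5, 142.4, 47.3, -9.8)
 teal [159. 192.] (344.9, -488.9, 98.9, 34.1, -21.1)
 pur 198.0 [411 158] [422 190] [[0.523 0.221 0.14 ]] [[0.556 0.2   0.118]]
side
 teal [362. 186.] (480.9, -275.4, 140.5, 45.7, -8.9)
 teal [356. 149.] (606.3, -523.3, 142.3, 39.1, -2.7)
 pur 408.0 [248 242] [274 284] [[0.548 0.214 0.14 ]] [[0.514 0.25  0.118]]
grey mixer corners [[0.373, -0.022, 0.1], [0.389, 0.088, 0.1], [0.76, -0.073, 0.1], [0.771, 0.039, 0.1]] [[0.479, -0.358, 0.13], [0.479, -0.378, 0.13]] [[0.636, -0.326, 0.07]] [[0.498 0.36  0.14 ]] [[0.654 0.301 0.14 ]]
```

play_rows:
  deltas:
    - [85, [0, 0, -20], -10]
    - [85, [0, 0, -20], -10]
    - [85, [0, 0, -20], -10]
    - [85, [0, 0, -20], -10]
    - [85, [0, 0, -20], -10]

```text
t: 0.72
ee_pos: [0.2445, -0.5478, 0.3455]
tool_rot: [-180.0, 0.0, -15.6]
force: [-1.1, -0.5, -0.2]
gripper_width: 0.996
```

```bash
cat >> h.py <<'E'
def plan(s,pos,yaw,n):
    """rows (tool-axis shifts mm, spin deg) for a straight move with tool pointing down"""
    p=np.array(s["ee_pos"])*1000;q=np.array(pos)*1000;y0=s["tool_rot"][2];dy=(yaw-y0+180)%360-180
    for i in range(n):
        y=np.radians(y0+dy*i/n);A=np.array([[np.cos(y),np.sin(y),0],[np.sin(y),-np.cos(y),0],[0,0,-1]])
        r=np.round(A.T@(q-p)/n,1);print([r.tolist(),round(-dy/n,2)])
E
python3 -c "
from h import *;from workcell import manip
s=manip.sense();print(s['ee_pos'],s['tool_rot'],s['t']);plan(s,[.50,.20,.35],90,16)"
```

```text
[ 0.24451402 -0.54777     0.3455347 ] [-1.79964768e+02  1.89914982e-02 -1.56161633e+01] 0.725
[[2.8, -49.3, -0.3], np.float64(-6.6)]
[[8.4, -48.7, -0.3], np.float64(-6.6)]
[[14.0, -47.4, -0.3], np.float64(-6.6)]
[[19.3, -45.4, -0.3], np.float64(-6.6)]
[[24.4, -42.9, -0.3], np.float64(-6.6)]
[[29.2, -39.8, -0.3], np.float64(-6.6)]
[[33.6, -36.2, -0.3], np.float64(-6.6)]
[[37.5, -32.1, -0.3], np.float64(-6.6)]
[[41.0, -27.6, -0.3], np.float64(-6.6)]
[[43.9, -22.7, -0.3], np.float64(-6.6)]
[[46.2, -17.5, -0.3], np.float64(-6.6)]
[[47.9, -12.1, -0.3], np.float64(-6.6)]
[[49.0, -6.5, -0.3], np.float64(-6.6)]
[[49.4, -0.8, -0.3], np.float64(-6.6)]
[[49.1, 4.9, -0.3], np.float64(-6.6)]
[[48.3, 10.5, -0.3], np.float64(-6.6)]
```

play_rows:
  deltas:
    - [85, [3, -49, 0], -6.6]
    - [85, [8, -49, 0], -6.6]
    - [85, [14, -47, 0], -6.6]
    - [85, [19, -45, 0], -6.6]
    - [85, [24, -43, 0], -6.6]

```text
t: 1.35
ee_pos: [0.3249, -0.3139, 0.345]
tool_rot: [-180.0, -0.0, 17.3]
force: [-0.4, 0.3, 0.2]
gripper_width: 0.996
```

play_rows:
  deltas:
    - [85, [29, -40, 0], -6.6]
    - [85, [34, -36, 0], -6.6]
    - [85, [37, -32, 0], -6.6]
    - [85, [41, -28, 0], -6.6]
    - [85, [44, -23, 0], -6.6]

```text
t: 1.98
ee_pos: [0.4056, -0.0803, 0.3451]
tool_rot: [180.0, 0.0, 50.3]
force: [0.6, -0.5, 1.0]
gripper_width: 0.996
```

play_rows:
  deltas:
    - [85, [46, -17, 0], -6.6]
    - [85, [48, -12, 0], -6.6]
    - [85, [49, -6, 0], -6.6]
    - [85, [49, -1, 0], -6.6]
    - [85, [49, 5, 0], -6.6]

```text
t: 2.6
ee_pos: [0.4874, 0.152, 0.345]
tool_rot: [-180.0, 0.0, 83.3]
force: [0.6, -0.6, 0.7]
gripper_width: 0.997
```

play_rows:
  deltas:
    - [85, [48, 10, 0], -6.6]
    - [85, [0, 0, 0], 0]
    - [85, [0, 0, 0], 0]

```text
t: 2.98
ee_pos: [0.5027, 0.1964, 0.3449]
tool_rot: [-180.0, 0.0, 89.6]
force: [-0.5, -1.0, 0.3]
gripper_width: 0.998
```

Run:
```python
from h import *;from workcell import manip,read_camera;import pickle
s=manip.sense();c=read_camera("wrist");print(s['ee_pos'],s['tool_rot'],s['t'],s['joint_positions']);print(np.round(c["mount"],3).tolist())
cv2.imwrite("pics/w1.png",c["pixels"][:,:,::-1]);pickle.dump((s,c),open("w1.pkl","wb"))
for b in blobs(c,*PUR,10):print(cv2.contourArea(b),b.min(0),b.max(0),rect(cast(c,b,.14,s)),rect(cast(c,b,.092,s)))
```

```text
[0.50273365 0.19642678 0.34494788] [-1.79953968e+02  3.16931357e-02  8.96255178e+01] 2.975 [ 7.46208723e+00 -1.71333633e+00  8.21104784e+00  9.99743075e+01
 -2.51207817e-02  7.83659312e+00]
[[1.0, 0.0, 0.001, 0.0], [-0.001, 0.948, 0.317, -0.081], [-0.001, -0.317, 0.948, -0.129], [0.0, 0.0, 0.0, 1.0]]
725.5 [318 155] [354 221] (518.6, 219.3, 91.9, 22.3, -18.8) (532.5, 222.4, 105.1, 25.5, -18.8)
```

View pics/w1.png

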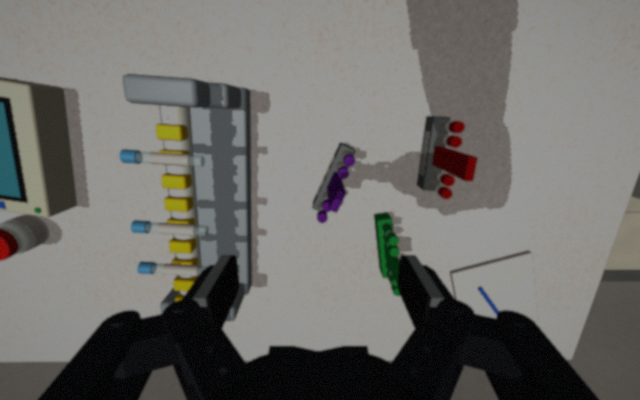

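The wrist view shows the purple carrier at about (335,187), running from (345,148) to (320,213), so its yaw is about -20°. The green (388,255) and red (447,160) carriers are to its right. I'll move closer with the jaws aligned and measure again.

Run:
```python
from h import *;import pickle
s,c=pickle.load(open("w1.pkl","rb"))
e=cast(c,[(349,159),(322,216)],.092,s);d=e[1]-e[0];print(e.mean(0),np.linalg.norm(d),np.degrees(np.arctan2(d[1],d[0])))
m=e.mean(0)
print("red/green fin tops",cast(c,[(468,165),(394,230)],.14,s).round(3).tolist())
plan(s,[m[0]-.02,m[1],.27],70,4)
```

```text
[0.53069405 0.22082248 0.092     ] 0.09112757025606279 -23.93800666194882
red/green fin tops [[0.489, 0.377, 0.14], [0.573, 0.295, 0.14]]
[[6.1, 2.0, 18.7], np.float64(4.91)]
[[6.3, 1.4, 18.7], np.float64(4.91)]
[[6.4, 0.9, 18.7], np.float64(4.91)]
[[6.4, 0.3, 18.7], np.float64(4.91)]
```

play_rows:
  deltas:
    - [50, [6, 2, 19], 5]
    - [50, [6, 1, 19], 5]
    - [50, [6, 1, 19], 5]
    - [50, [6, 0, 18], 5]
    - [50, [0, 0, 0], 0]

```text
t: 3.65
ee_pos: [0.5096, 0.219, 0.2693]
tool_rot: [-179.9, 0.1, 69.6]
force: [-0.2, -0.6, 1.2]
gripper_width: 0.582
```

Run:
```python
from h import *;from workcell import manip,read_camera;import pickle
s=manip.sense();c=read_camera("wrist");print(s['ee_pos'],s['tool_rot'],s['gripper_width'])
pickle.dump((s,c),open("w2.pkl","wb"))
for b in blobs(c,*PUR,10):print(cv2.contourArea(b),b.min(0),b.max(0))
cv2.imwrite("pics/w2.png",cv2.resize(c["pixels"][100:300,200:440,::-1],None,fx=3,fy=3,interpolation=cv2.INTER_CUBIC))
```

```text
[0.50958934 0.21899567 0.26930133] [-1.79911338e+02  6.51987852e-02  6.95869537e+01] 0.5824673931982555
895.0 [318 154] [335 242]
```

View pics/w2.png

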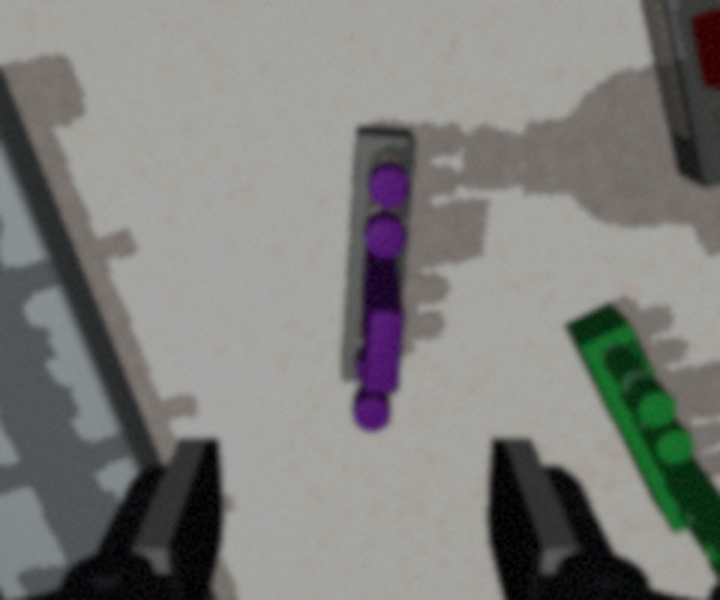

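In the crop, the end caps are at (389,186) and (372,410), and the fin's top face is centred at (383,350). The jaws are clear of the green carrier.

Run:
```python
from h import *;import pickle
s,c=pickle.load(open("w2.pkl","rb"))
f=lambda *p:np.array(p)/3+[200,100]
e=cast(c,f((389,186),(372,410)),.092,s);d=e[1]-e[0];yaw=np.degrees(np.arctan2(d[1],d[0]));print(e.mean(0),np.linalg.norm(d),yaw)
t=cast(c,f((383,350),(385.5,310),(380,390)),.14,s);d=t[2]-t[1];print(t[0],np.linalg.norm(d),np.degrees(np.arctan2(d[1],d[0])))
p=(t[0]+e.mean(0))/2
plan(s,[p[0],p[1],.113],yaw+90,5)
```

```text
[0.53285975 0.22160791 0.092     ] 0.09041647995181083 -23.937843663909312
[0.53307182 0.22107433 0.14      ] 0.028320966908889297 -23.425542830744472
[[2.1, 4.2, 31.3], np.float64(0.7)]
[[2.1, 4.2, 31.3], np.float64(0.7)]
[[2.2, 4.2, 31.3], np.float64(0.7)]
[[2.2, 4.1, 31.3], np.float64(0.7)]
[[2.3, 4.1, 31.3], np.float64(0.7)]
```

play_rows:
  deltas:
    - [50, [5.5, 10.5, 30], 1.7]
    - [50, [5.2, 10.3, 40], 1.7]
    - [50, [0, 0, 40], 0]
    - [50, [0, 0, 30], 0]
    - [50, [0, 0, 16], 0]

```text
t: 4.32
ee_pos: [0.5333, 0.2218, 0.1138]
tool_rot: [-180.0, 0.0, 66.3]
force: [-0.8, 0.2, -0.2]
gripper_width: 0.584
```

```bash
python3 -c "
from h import *;from workcell import manip
s=manip.sense();print(s['force'],s['joint_positions']);plan(s,[.533,.2213,.113],66.2,1)"
```

```text
[-0.81318123  0.24170717 -0.20256858] [ 9.61928708e+00  3.11977689e+00 -1.10991406e+01  7.58108224e+01
 -1.18085074e-02  3.33382309e+01]
[[-0.6, -0.1, 0.8], np.float64(0.08)]
```

play_rows:
  deltas:
    - [4, [-0.6, 0, 0], 0]
    - [4, [0, 0, 0], 0]
    - [4, [0, 0, 0], 0]
    - [4, [0, 0, 0], 0]
    - [4, [0, 0, 0], 0]

```text
t: 4.95
ee_pos: [0.5343, 0.222, 0.1161]
tool_rot: [179.9, -0.1, 66.3]
force: [-0.8, -1.9, 7.3]
gripper_width: 0.134
```

play_rows:
  deltas:
    - [4, [0, 0, 0], 0]
    - [4, [0, 0, 0], 0]
    - [4, [0, 0, -5], 0]
    - [4, [0, 0, -10], 0]
    - [4, [0, 0, 0], 0]

```text
t: 5.58
ee_pos: [0.5338, 0.2221, 0.1305]
tool_rot: [179.9, -0.1, 66.3]
force: [0.1, 0.4, -1.5]
gripper_width: 0.132
```

```bash
python3 -c "
from h import *;from workcell import manip
s=manip.sense();print(s['force'],s['ft_torque'],s['gripper_width'])"
```

```text
[ 0.14007955  0.41164285 -1.45750274] [-0.03017531 -0.04661467 -0.02763954] 0.13246692461195345
```

play_rows:
  deltas:
    - [4, [0, 0, -25], 0]
    - [4, [0, 0, -50], 0]
    - [4, [0, 0, -55], 0]
    - [4, [0, 0, -55], 0]
    - [4, [0, 0, -30], 0]

```text
t: 6.2
ee_pos: [0.5337, 0.2221, 0.3476]
tool_rot: [179.8, -0.1, 66.3]
force: [0.8, -0.2, -1.6]
gripper_width: 0.132
```

Run:
```python
from h import *;from workcell import manip,read_camera
s=manip.sense();print(s['ee_pos'],s['force'],s['ft_torque'],s['gripper_width'])
c=read_camera("side");p=proj(c,[s['ee_pos']])[0];print(p)
x,y=max(0,int(p[0])-100),max(0,int(p[1])-75)
cv2.imwrite("pics/s3.png",cv2.resize(c["pixels"][y:y+180,x:x+200,::-1],None,fx=3,fy=3));print(x,y)
plan(s,[.479,-.276,.345],80.6,13)
```

```text
[0.53366239 0.22205815 0.34758601] [ 0.82096244 -0.24634147 -1.5525707 ] [ 0.00678535 -0.0780438   0.01356974] 0.1319241119622484
[254.73420109 159.1172669 ]
154 84
[[-36.8, 11.6, 0.2], np.float64(-1.1)]
[[-37.0, 10.9, 0.2], np.float64(-1.1)]
[[-37.2, 10.2, 0.2], np.float64(-1.1)]
[[-37.4, 9.4, 0.2], np.float64(-1.1)]
[[-37.5, 8.7, 0.2], np.float64(-1.1)]
[[-37.7, 8.0, 0.2], np.float64(-1.1)]
[[-37.9, 7.3, 0.2], np.float64(-1.1)]
[[-38.0, 6.5, 0.2], np.float64(-1.1)]
[[-38.1, 5.8, 0.2], np.float64(-1.1)]
[[-38.2, 5.1, 0.2], np.float64(-1.1)]
[[-38.3, 4.3, 0.2], np.float64(-1.1)]
[[-38.4, 3.6, 0.2], np.float64(-1.1)]
[[-38.4, 2.8, 0.2], np.float64(-1.1)]
```

View pics/s3.png

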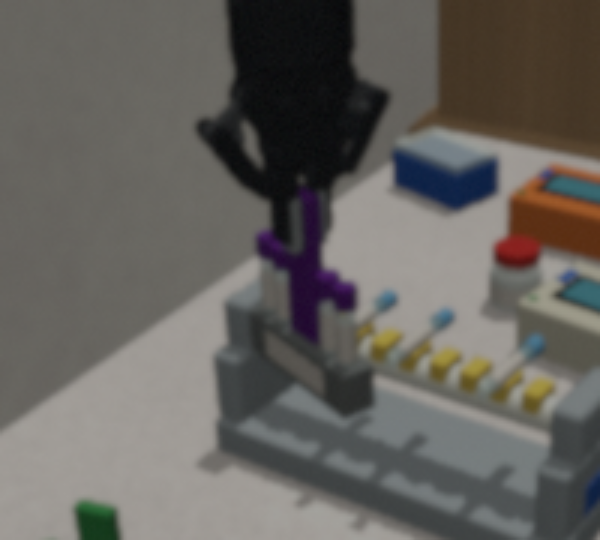

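The side crop shows the carrier held by its fin with the foot at about (315,365), close to upright. Its underside is well above mixer height, so I'll carry it across.

play_rows:
  deltas:
    - [4, [-18, 6, 0], -1]
    - [4, [-37, 11, 0], -1]
    - [4, [-37, 11, 0], -1.1]
    - [4, [-37, 10, 0], -1.1]
    - [4, [-37, 10, 0], -1.1]

```text
t: 6.88
ee_pos: [0.5168, 0.0488, 0.3435]
tool_rot: [-180.0, 0.0, 71.6]
force: [0.3, 0.0, -1.1]
gripper_width: 0.134
```

play_rows:
  deltas:
    - [4, [-37, 9, 0], -1.1]
    - [4, [-38, 8, 0], -1.1]
    - [4, [-38, 7, 0], -1.1]
    - [4, [-38, 7, 0], -1.1]
    - [4, [-38, 6, 0], -1.1]

```text
t: 7.5
ee_pos: [0.4995, -0.1431, 0.3436]
tool_rot: [-180.0, -0.0, 77.1]
force: [0.5, -1.1, -2.0]
gripper_width: 0.131
```

play_rows:
  deltas:
    - [4, [-38, 5, 0], -1.1]
    - [4, [-38, 4, 0], -1.1]
    - [4, [-38, 4, 0], -1.1]
    - [4, [-30, 3, 0], -0.4]
    - [4, [-15, 0, 0], 0]

```text
t: 8.12
ee_pos: [0.4843, -0.3023, 0.3432]
tool_rot: [-179.9, -0.0, 80.7]
force: [1.1, 0.5, -0.8]
gripper_width: 0.135
```

play_rows:
  deltas:
    - [4, [0, 0, 0], 0]
    - [4, [0, 0, 0], 0]

```text
t: 8.38
ee_pos: [0.4849, -0.3001, 0.3444]
tool_rot: [180.0, -0.0, 80.8]
force: [2.1, 0.8, -1.1]
gripper_width: 0.131
```

Run:
```python
from h import *;from workcell import manip,read_camera;import pickle
s=manip.sense();print(s['ee_pos'],s['tool_rot'],s['force'],s['ft_torque'],s['gripper_width'])
d={n:read_camera(n) for n in("scene","wrist")};pickle.dump((s,d),open("d4.pkl","wb"))
c=d["scene"];p=proj(c,[s['ee_pos']])[0].astype(int);print(p)
a=cv2.resize(c["pixels"][p[1]-60:p[1]+100,p[0]-70:p[0]+90,::-1],(560,560));b=d["wrist"]["pixels"][:,:,::-1]
cv2.imwrite("pics/a4.png",a);cv2.imwrite("pics/b4.png",b)
for k in blobs(d["wrist"],*TEAL):print(k.mean(0),rect(cast(d["wrist"],k,.06,s)))
```

```text
[ 0.48485693 -0.30009994  0.34442895] [ 1.79991769e+02 -1.07684641e-02  8.07903552e+01] [ 2.097308    0.80650614 -1.10945484] [ 0.00537163 -0.05939201 -0.00497393] 0.13142969909461016
[209 141]
[196.16748768 254.84729064] (606.2, -522.9, 144.1, 50.0, -2.7)
[338.04819277 149.95180723] (477.8, -274.6, 142.9, 49.4, -9.2)
[165.34975369  74.32019704] (333.1, -483.7, 100.5, 35.5, -20.9)
```

View pics/b4.png

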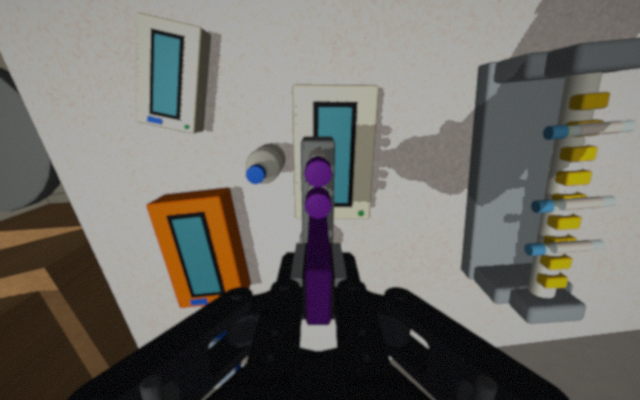

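The wrist view shows the carrier's foot end at (302–333,139) and caps at (318,171) and (318,204). The glass spans (314–356,102–206) and is off to the side because I overshot by about 25 mm. I'll check the carrier's tilt in the hand by projecting its known geometry, then correct.

Run:
```python
from h import *;import pickle
s,d=pickle.load(open("d4.pkl","rb"));c=d["wrist"]
M=np.linalg.inv(c["mount"]);K=np.array(c["camera_matrix"])
def pj(P):
    p=(np.c_[P,np.ones(len(P))]@M.T)[:,:3]@K.T;return p[:,:2]/p[:,2:]
for h in(113,116):
  for th in(-3,0,3):
    P=np.array([[-13,-58,h-34],[13,-58,h-34],[0,-45,h-92],[-6,15,h-140],[6,15,h-140.]])
    t=np.radians(th);g=-5;y=P[:,1]*np.cos(t)-(P[:,2]-g)*np.sin(t);z=g+P[:,1]*np.sin(t)+(P[:,2]-g)*np.cos(t)
    print(h,th,pj(np.c_[P[:,0],y,z]/1000).round(1).tolist())
img=cv2.resize(c["pixels"][100:340,250:390,::-1],None,fx=4,fy=4,interpolation=cv2.INTER_CUBIC)
cv2.imwrite("pics/b4c.png",img[:560])
plan(s,[.4788,-.2755,.345],80.7,3)
```

```text
113 -3 [[299.7, 146.1], [334.7, 146.1], [317.0, 178.0], [303.4, 329.8], [330.1, 329.8]]
113 0 [[299.4, 140.4], [335.1, 140.4], [317.0, 176.5], [303.5, 330.7], [330.0, 330.7]]
113 3 [[299.0, 134.7], [335.5, 134.7], [317.0, 175.2], [303.6, 331.3], [329.9, 331.3]]
116 -3 [[300.0, 145.8], [334.5, 145.8], [317.0, 177.0], [303.7, 325.2], [329.9, 325.2]]
116 0 [[299.6, 139.9], [334.8, 140.0], [317.0, 175.2], [303.8, 325.8], [329.8, 325.8]]
116 3 [[299.2, 134.1], [335.2, 134.1], [317.0, 173.6], [304.0, 326.2], [329.7, 326.2]]
[[7.8, -3.3, -0.2], np.float64(0.03)]
[[7.8, -3.3, -0.2], np.float64(0.03)]
[[7.8, -3.3, -0.2], np.float64(0.03)]
```

View pics/b4c.png

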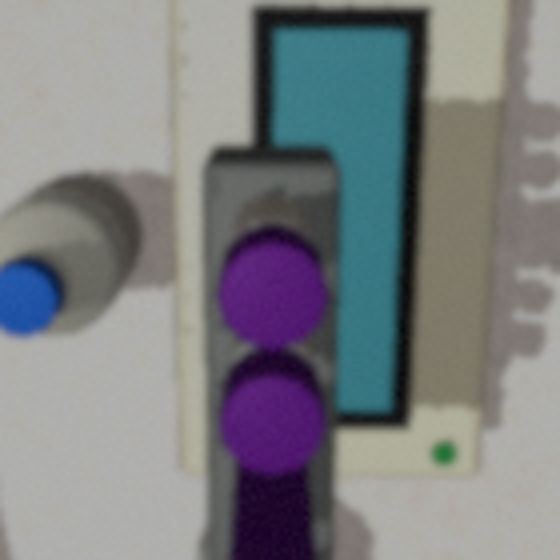

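The observed foot edge (row ~140.5), cap (173) and fin top (~322) fit a tilt under 1° and a TCP about 117–118 mm above the underside. I'll align, then descend to about 2 cm above the glass.

play_rows:
  deltas:
    - [4, [8, -3.3, 0], 0]
    - [4, [8, -3.3, 0], 0]
    - [4, [7.5, -3.3, 0], 0]
    - [4, [0, 0, 25], 0]
    - [4, [0, 0, 40], 0]

```text
t: 9.1
ee_pos: [0.4792, -0.2762, 0.28]
tool_rot: [179.8, 0.1, 80.8]
force: [0.1, -0.8, -2.0]
gripper_width: 0.132
```

play_rows:
  deltas:
    - [4, [0, 0, 40], 0]
    - [4, [0, 0, 25], 0]
    - [4, [0, 0, 14], 0]
    - [4, [0, 0, 0], 0]
    - [4, [0, 0, 0], 0]

```text
t: 9.72
ee_pos: [0.4791, -0.2767, 0.2017]
tool_rot: [179.9, 0.1, 80.8]
force: [-0.7, -0.5, -1.6]
gripper_width: 0.135
```

Run:
```python
from h import *;from workcell import manip,read_camera;import pickle
s=manip.sense();print(s['ee_pos'],s['tool_rot'],s['force'],s['gripper_width'])
plan(s,[.4788,-.2755,.188],80.7,1)
d={n:read_camera(n) for n in("scene","side")};pickle.dump((s,d),open("d5.pkl","wb"))
o=[]
for n in d:
    c=d[n];p=proj(c,[.479,-.276,.1])[0].astype(int)-[50,60];print(n,p)
    o.append(cv2.resize(c["pixels"][p[1]:p[1]+120,p[0]:p[0]+100,::-1],None,fx=4,fy=4,interpolation=cv2.INTER_CUBIC))
    for k in blobs(c,*PUR,3):print(k.min(0),k.max(0))
cv2.imwrite("pics/c5.png",np.hstack(o))
```

```text
[ 0.47910071 -0.27666535  0.20170684] [1.79911279e+02 6.52571618e-02 8.07562454e+01] [-0.66782941 -0.45395962 -1.63871836] 0.1347915121384287
[[1.1, -0.5, 13.7], np.float64(0.06)]
scene [190 141]
[229 168] [240 204]
side [314 114]
[351 146] [382 168]
[369 135] [371 142]
```

View pics/c5.png

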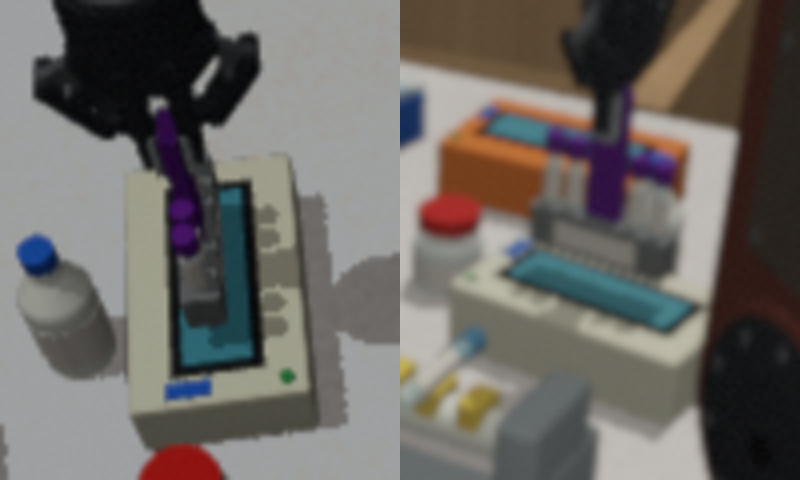

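Run:
```python
from h import *;import pickle
s,d=pickle.load(open("d5.pkl","rb"));p=np.array(s["ee_pos"]);y=np.radians(-9.24);ux=np.array([np.cos(y),np.sin(y),0]);uy=np.array([-np.sin(y),np.cos(y),0])
for n,off,sh in(("scene",[190,141],0),("side",[314,114],400)):
  for h in(.112,.116,.120):
    z=np.array([0,0,1.])
    P=np.array([p-h*z+a*ux+b*uy for a,b in((.058,.013),(.058,-.013),(-.058,.013))]+[p-h*z+.034*z+a*ux+.013*uy for a in(.058,-.058)])
    print(n,h,((proj(d[n],P)-off)*4+[sh,0]).round().tolist())
```

```text
scene 0.112 [[228.0, 320.0], [188.0, 326.0], [218.0, 178.0], [220.0, 292.0], [210.0, 148.0]]
scene 0.116 [[229.0, 323.0], [189.0, 329.0], [219.0, 182.0], [221.0, 296.0], [211.0, 152.0]]
scene 0.12 [[230.0, 326.0], [190.0, 332.0], [220.0, 185.0], [222.0, 299.0], [212.0, 156.0]]
side 0.112 [[526.0, 238.0], [544.0, 226.0], [658.0, 282.0], [528.0, 198.0], [663.0, 241.0]]
side 0.116 [[526.0, 242.0], [543.0, 230.0], [658.0, 287.0], [528.0, 203.0], [662.0, 246.0]]
side 0.12 [[525.0, 247.0], [543.0, 235.0], [657.0, 292.0], [528.0, 208.0], [662.0, 251.0]]
```

Run:
```python
from h import *;import pickle
s,d=pickle.load(open("d5.pkl","rb"));c=d["side"]["pixels"]
cv2.imwrite("pics/c5b.png",cv2.resize(c[150:195,340:390,::-1],None,fx=14,fy=13,interpolation=cv2.INTER_CUBIC)) # u=(x-340)*14, v=(y-150)*13
```

```text
(no output)
```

View pics/c5b.png

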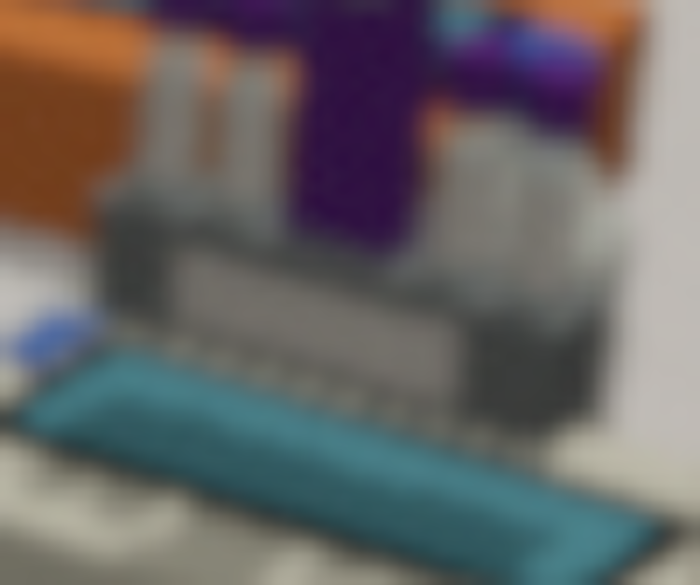

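Run:
```python
from h import *;from workcell import manip,read_camera;import pickle
s=manip.sense();c=read_camera("wrist");pickle.dump((s,c),open("w6.pkl","wb"))
M=np.linalg.inv(c["mount"]);K=np.array(c["camera_matrix"])
def pj(P):
    p=(np.c_[P,np.ones(len(P))]@M.T)[:,:3]@K.T;return p[:,:2]/p[:,2:]
for h in(116,119):
  for th in(-2,0,2,4):
    P=np.array([[0,-58,h-34],[0,-58,h],[0,-45.2,h-92],[0,15,h-140.]])
    t=np.radians(th);g=-5;y=P[:,1]*np.cos(t)-(P[:,2]-g)*np.sin(t);z=g+P[:,1]*np.sin(t)+(P[:,2]-g)*np.cos(t)
    print(h,th,pj(np.c_[P[:,0],y,z]/1000)[:,1].round(1).tolist())
a=cv2.resize(c["pixels"][90:190,280:360,::-1],None,fx=6,fy=6,interpolation=cv2.INTER_CUBIC);cv2.imwrite("pics/w6.png",a)
g=c["pixels"][:,308:327].astype(float).mean((1,2));print([(r,round(g[r])) for r in range(126,150)])
for k in blobs(c,*PUR,10):print(k.min(0),k.max(0))
```

```text
116 -2 [143.8, 140.4, 176.0, 325.4]
116 0 [139.9, 135.5, 174.9, 325.8]
116 2 [136.1, 130.7, 173.8, 326.1]
116 4 [132.2, 125.8, 172.8, 326.3]
119 -2 [143.5, 140.1, 175.0, 320.9]
119 0 [139.5, 135.2, 173.6, 321.1]
119 2 [135.5, 130.3, 172.4, 321.2]
119 4 [131.6, 125.3, 171.2, 321.3]
[(126, 111), (127, 111), (128, 111), (129, 111), (130, 111), (131, 109), (132, 104), (133, 96), (134, 88), (135, 79), (136, 64), (137, 46), (138, 39), (139, 45), (140, 60), (141, 79), (142, 93), (143, 102), (144, 104), (145, 104), (146, 102), (147, 98), (148, 92), (149, 85)]
[304 157] [332 323]
```

View pics/w6.png

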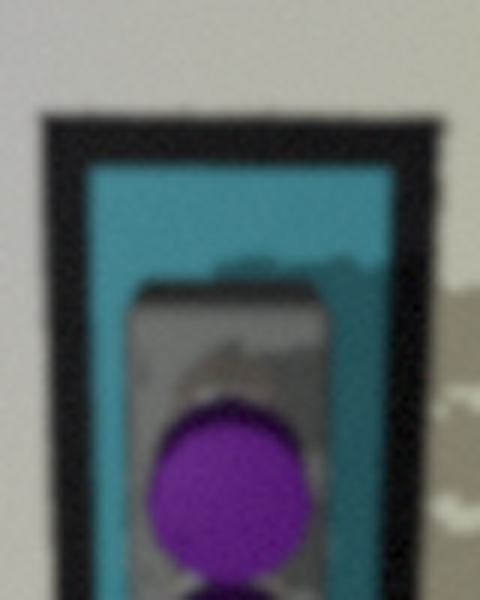

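The end face spans rows 136.3–140.8, so the tilt is about -0.5° and h is about 118 mm. The glass shows on both sides of the foot. Last alignment, from edges in this same image:

Run:
```python
from h import *;import pickle
s,c=pickle.load(open("w6.pkl","rb"));f=lambda *p:np.array(p)/6+[280,90]
g=cast(c,f((89,200),(393,200),(95,560),(384,560)),.06,s);zf=s["ee_pos"][2]-.118+.034
k=cast(c,f((128,340),(327,340),(133,580),(325,580)),zf,s)
e=cast(c,f((240,164)),.06,s)[0];fe=cast(c,f((228,305)),zf,s)[0]
A=lambda q:(q[:2].mean(0),q[2:].mean(0))
for q in(g,k):
    a,b=A(q);d=a-b;print("axis yaw",np.degrees(np.arctan2(-d[1],-d[0])),"mid",a.round(4),"width",np.linalg.norm(q[0]-q[1]))
y=np.radians(-9.3);ux=np.array([np.cos(y),np.sin(y),0]);uy=np.array([-np.sin(y),np.cos(y),0])
print("glass ctr",e+.07*ux,"foot ctr",fe+.058*ux,"lateral glass-foot (uy) mm",1000*(e-fe)@uy,"along",1000*((e+.07*ux)-(fe+.058*ux))@ux)
print(s['ee_pos'],s['tool_rot'])
```

```text
axis yaw -9.318128186820834 mid [ 0.4139 -0.2637  0.06  ] width 0.04709463922513296
axis yaw -8.855393868854197 mid [ 0.4272 -0.2679  0.1177] width 0.0248921762128593
glass ctr [ 0.47770092 -0.27431501  0.06      ] foot ctr [ 0.48018344 -0.27653069  0.11768243] lateral glass-foot (uy) mm 1.7853659880804373 along -2.8079563390147078
[ 0.47913222 -0.27677786  0.20168243] [1.79904257e+02 7.03713017e-02 8.07513545e+01]
```

play_rows:
  deltas:
    - [4, [1.7, -1.5, 0], 0.2]
    - [4, [0, 0, 5], 0]
    - [4, [0, 0, 5], 0]
    - [4, [0, 0, 3.7], 0]
    - [4, [0, 0, 0], 0]

```text
t: 10.5
ee_pos: [0.4772, -0.2742, 0.1861]
tool_rot: [-180.0, -0.0, 80.5]
force: [0.3, -0.4, -1.8]
gripper_width: 0.136
```

play_rows:
  deltas:
    - [4, [0, 0, 0], 0]
    - [4, [0, 0, 0], 0]
    - [4, [0, 0, 0], 0]

```text
t: 10.88
ee_pos: [0.4775, -0.2744, 0.1868]
tool_rot: [180.0, 0.0, 80.6]
force: [1.1, 0.1, -1.8]
gripper_width: 0.133
```

Run:
```python
from h import *;from workcell import manip,read_camera
s=manip.sense();print({k:np.round(v,3).tolist() for k,v in s.items()})
o=[]
for n in("scene","side"):
    c=read_camera(n);p=proj(c,[.479,-.276,.1])[0].astype(int)-[50,60]
    o.append(cv2.resize(c["pixels"][p[1]:p[1]+120,p[0]:p[0]+100,::-1],None,fx=4,fy=4,interpolation=cv2.INTER_CUBIC))
cv2.imwrite("pics/f7.png",np.hstack(o))
```

```text
{'t': 10.875, 'joint_positions': [-43.496, -2.872, -9.486, 83.369, -0.003, -34.048], 'dq': [-0.165, 0.011, -0.019, -0.1, 0.091, -0.064], 'joint_torque': [-0.001, -48.751, 51.328, -0.001, -0.002, -0.0], 'ee_pos': [0.478, -0.274, 0.187], 'tool_rot': [179.988, 0.012, 80.552], 'force': [1.053, 0.144, -1.761], 'ft_torque': [-0.012, 0.021, 0.026], 'gripper_width': 0.133}
```

View pics/f7.png

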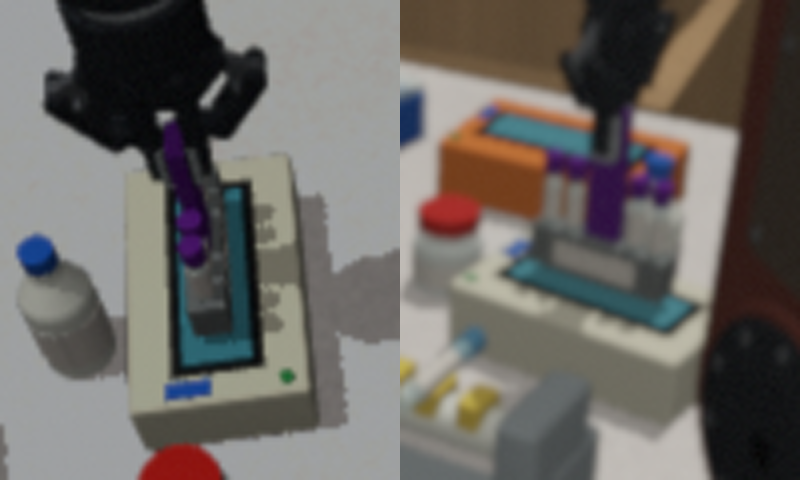

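play_rows:
  deltas:
    - [4, [0, 0, -0.8], 0]
    - [4, [0, 0, 0], 0]
    - [4, [0, 0, 0], 0]
    - [4, [0, 0, 0], 0]

```text
t: 11.48
ee_pos: [0.4775, -0.2744, 0.1874]
tool_rot: [180.0, 0.0, 80.6]
force: [0.3, 0.5, -2.0]
gripper_width: 0.135
```

```bash
python3 -c "
from workcell import manip,finish_job
s=manip.sense();print(s['ee_pos'],s['dq'],s['force']);print(finish_job())"
```

```text
[ 0.47746576 -0.27440372  0.18742563] [-0.07689283  0.01065013  0.00605621  0.11222937 -0.10993924 -0.08998483] [ 0.28103003  0.52182852 -2.04356872]
the job is handed in; nothing more can be done
None
```

I picked up the purple carrier by its fin, carried it over the mixer and handed the job in at about 11.5 s with the carrier held still over the large ivory reader's window. `finish_job` gave no verdict.

**Final position:** the tool is at (0.4775, -0.2744, 0.1874) with the carrier at about -9.4° yaw. I measured the window centre at about (0.478, -0.275) and -9.3°. The last scene and side pictures, taken just before a final 0.8 mm raise, show the foot inside the glass.

**Height:** the underside is about 9 to 11 mm above the glass. This comes from the estimated hold height of 116–118 mm, not from a direct measurement.

**Contact:** the wrist force stayed near the carrier's weight throughout the carry, so nothing suggests a touch. While the gripper was closing I saw a brief 7 N upward push. I did not take a final picture of the red carrier; the bottle and jar were still standing in the last views.

**Where checks disagreed:**
- **Tilt:** the bottom edge of the foot in the blurred side view could be read as about 3° of tilt. Its top edge and two wrist views gave less than 1°, and I trusted those.
- **Alignment:** estimates of the foot's centre and yaw differed by about 1–2 mm and 0.5°. That is within the roughly 10 mm of spare glass on each side.

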